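Find the hidden test socket by feel and plug in the probe

ROBOT

A 6-joint arm with a two-finger parallel gripper is mounted at the origin on a cart in front of the work surface, level with it; the furniture and walls round the work are solid. World frame = base frame: x ahead of the robot, y to its left, z up, the work surface at z = 0. Lengths are in m, angles in rad, forces in N, time in s.
With the tool pointing down it reaches from about 0.325 to 0.9 m from the base axis. Payload 6.1 kg.
Tool frame: the origin (TCP) lies at the centre of the arm's flange, where the gripper is bolted on; the fingertips stand 173 mm ahead of it and the grasp point (between the pads) lies 155 mm ahead of it; z points along the fingers, y is the line along which they close (so a half turn about z gives the same grasp; the last joint's range is limited). The gripper opens to 85 mm and grips with 20 to 120 N. Pads are 22 mm wide; open, the fingers measure 114 mm over their backs; the gripper's body (76 mm by 85 mm) begins 54 mm behind the grasp point. The pads swing forward as they close: fully open they stand 13 mm farther back than shut.
Start: joints at [1.03, 0.22, 1.526, -0, 1.395, -0.126], TCP at [0.252, 0.572, 0.405] pointing down, gripper open.
Joint ranges: [-2.98, 2.98], [-0.91, 2.08], [0.09, 2.57], [-1.24, 4.39], [0.2, 2.65], [-2.68, 2.68]. Speed limits (rad/s): [2.57, 2.57, 3.01, 3.14, 3.14, 3.14].

INTERFACE

Orientations are given as a unit quaternion [w, x, y, z].
In Python, from bench import ctrl gives the robot as it stands. Calls block until the motion is done:
- ctrl.move_to(position, orientation): joint-space move of the TCP to a pose.
- ctrl.servo_line(position, feed=0.15, attitude=None, until_force=None): straight line of the TCP; attitude=None keeps the orientation; feed is the mean speed in m/s. With until_force (N) it stops when the force on the tool has changed by that much, and returns True; else False.
- ctrl.set_joints(angles): joint-space move.
- ctrl.move_gripper(opening, grip_force=None): finger opening in m; grip_force is the grip in N (None keeps the last); returns when the fingers have stopped.
- ctrl.wait(seconds).
- ctrl.ik(position, orientation): joint angles nearest the present ones, or None.
- ctrl.capture(name): name is "scene" or "top" or "wrist"; returns the picture (480x640x3 uint8, red, green, blue); there is no depth.
- ctrl.camera_info(name): a dict with "K" (3x3 intrinsics, pixels), "distortion" ([k1, k2, p1, p2, k3] as OpenCV has them; the pictures are not rectified), "pose" (4x4, takes a point from camera to world coordinates). Camera axes: x right, y down, z forward; pixel columns grow to the right and rows downward; lengths in m; the calibration is good to about 2 mm. A picture is of the moment at which its call begins: read the wrist's pose just before it. camera_info takes no time and is no camera call; for the wrist camera it gives the pose at the moment of the call.
A pose or a line that the arm cannot do raises ctrl.Unreachable and nothing moves.
- ctrl.finish_job(): hands the job in; it is judged then, once.
Readings, each from a call of its own:
- ctrl.read_time(): time.
- ctrl.read_qpos(): joint angles.
- ctrl.read_qvel(): joint speeds.
- ctrl.read_joint_torque(): joint torques, N m.
- ctrl.read_tcp_pos(): TCP position.
- ctrl.read_ee_rot(): TCP orientation.
- ctrl.read_wrist_force(): force on the tool from outside, world axes, zero at the start.
- ctrl.read_wrist_torque(): the same for the moment, N m.
- ctrl.read_gripper_width(): finger opening in m.
- ctrl.read_finger_force(): force on a finger pad.
Only numpy, scipy, OpenCV 4.12 (cv2) and the standard library are available. Lean on these libraries where they do the work, as an engineer would, in place of code of your own. Each camera call takes 0.05 s, during which the arm holds its last target. There are 200 camera calls.

TASK

Take the spring-tip probe out of its stand and slide its tip gently along the strip inside the slot of the grey test box until it drops into the hidden socket. Then push the probe gently fully home, so that its flange sits on the cover, and let go, leaving it standing there; do not force it or lean on it, and leave the other things on the bench alone.

Things in the scene. Friction and masses are not known exactly. Their poses are not given: they have to be found in the camera images.
- probe: Test probe, 0.12 kg, upright in its stand. Origin: centre of the underside of its round steel flange (26 mm wide, 5 mm thick); z up along the probe, x and y square to the handle's flats. Above the flange a black square handle 18 x 18 mm (z 5 to 75 mm; grip near z = 45 mm) with a steel knob to z = 81 mm. Below it a rigid steel sleeve 9 mm thick, to z = -19 mm, then the spring tip.
- probe_stand: Fixed stand: round steel foot 72 mm wide with a black block 36 x 36 mm, top at z = 42 mm. Origin: centre of the underside. The probe hangs with its flange on the block's top, sleeve and tip in a hole 13 mm wide; lift it by more than 30 mm to clear the hole.
- test_box: Fixed grey test box, 84 mm (its x) by 220 mm (its y) by 51 mm high. Origin: centre of the underside; z up. Its aluminium cover is 5 mm thick, top at z = 51 mm. Delicate: the probe must never press on it, down or sideways, with more than 20 N, nor the hand touch it. Fully home, the probe's flange rests on the cover, astride the slot.
- side_cutters: Small cutters with black handles, 125 x 42 x 12 mm, lying loose behind the test box. Origin: centre of the underside. Leave alone.
- driver_red: Screwdriver with red handle, 176 x 22 x 22 mm, lying loose to the left. Origin: centre of the underside. Leave alone.
- eraser: Eraser in a sleeve, 21 x 42 x 12 mm, lying loose behind the work. Origin: centre of the underside. Leave alone.
- slot (a point): Centre of the slot, level with the cover's top; axes as the box. The slot is 14 mm wide (x), 90 mm long (y -45 to +45 mm). 5 mm down lies a smooth dark steel strip. Somewhere on the centre line, y -28 to +28 mm, it has a socket 11 mm wide, 38 mm deep, closed flush by an unseen shutter of the same steel that gives way at 0.7 N and stays down: the tip drops in and catches on the socket's wall.
- probe_nose (a point): Lower end of the probe's rigid sleeve (19 mm below the flange; its last 5 mm taper to 6.6 mm diameter), axes as the probe. A round-ended brass tip, 6 mm thick, sticks out 10 mm below this point and springs back into the sleeve by up to 8 mm: 1.5 N at first touch, 0.3 N more per mm.
Things that resemble listed ones, but are neither listed nor needed, are in the scene too. Leave any turquoise look-alike of the probe_stand alone.

How it is judged:
By the outcome, as a careful person would: the job done as asked, in the order asked, and still so for the second after the job is handed in, with the robot touching nothing.
It also fails if it takes over 45 s, if anything falls off the work surface, if the arm or the gripper's body presses on something with over 40 N, if the wrist force passes 120 N, or if a joint passes its speed limit or range.

## Working session

There is one attempt and no reset: what is moved stays moved. The work goes in short steps, each a Python script; the robot and the scene stay as the last script left them, time stands still between calls to the robot, and variables do not carry over. Pictures are saved under pics/ and viewed, at most 10 in all, crops included, and the job is handed in when it is done.

```bash
mkdir -p pics; ls; python3 - <<'E'
from bench import ctrl
import cv2,numpy as np
for n in ["scene","top"]:
    im=ctrl.capture(n); cv2.imwrite(f"pics/{n}0.png",im[:,:,::-1])
    c=ctrl.camera_info(n); print(n,c["K"].tolist(),c["distortion"],np.round(c["pose"],4).tolist())
print(ctrl.read_time(),ctrl.read_ee_rot(),ctrl.read_wrist_force())
c=ctrl.camera_info("wrist");print(np.round(c["pose"],4).tolist())
E
```

```text
pics
scene [[519.3377301052012, 0.0, 319.04747460352417], [0.0, 519.3377301052012, 244.7003755544658], [0.0, 0.0, 1.0]] [0.01333401 0.         0.         0.         0.        ] [[0.8062, -0.3217, 0.4966, 0.0837], [-0.5915, -0.4542, 0.6662, -0.6337], [0.0113, -0.8308, -0.5565, 0.5417], [0.0, 0.0, 0.0, 1.0]]
top [[455.43920947121745, 0.0, 322.44678338677187], [0.0, 455.43920947121745, 237.78400813671803], [0.0, 0.0, 1.0]] [-0.08142962  0.          0.          0.          0.        ] [[0.0285, -0.9769, 0.212, 0.3752], [-0.9996, -0.0294, -0.0008, -0.0524], [0.0071, -0.2119, -0.9773, 0.8886], [0.0, 0.0, 0.0, 1.0]]
0.1 [-3.00551083e-04  2.05884320e-01  9.78575908e-01 -8.65664109e-04] [-0.43879344 -0.3360202  -0.57187537]
[[0.4029, 0.8691, 0.2869, 0.1795], [0.9153, -0.382, -0.128, 0.6047], [-0.0016, 0.3141, -0.9494, 0.373], [0.0, 0.0, 0.0, 1.0]]
```

View pics/scene0.png

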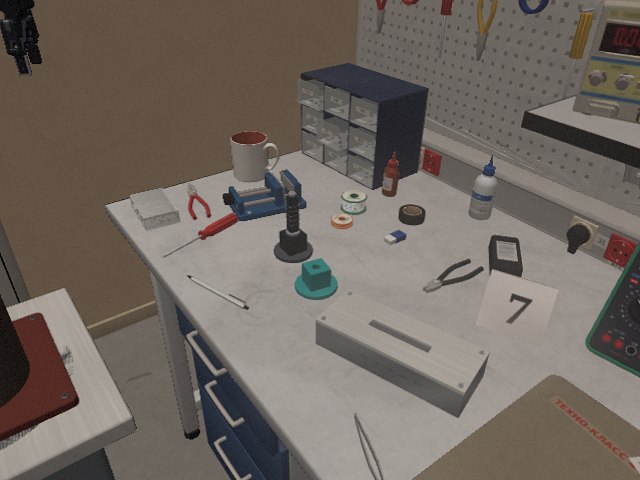

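View pics/top0.png

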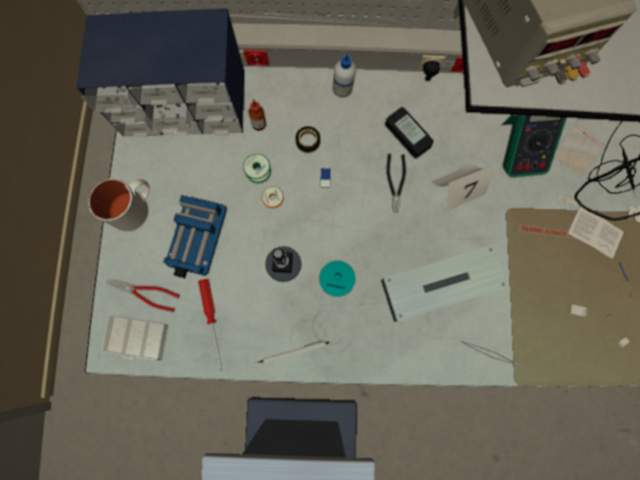

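The scene view shows two candidates. One is the black-handled probe in the black block on a grey foot, at scene (292,240) and top (282,262). The other is the turquoise look-alike stand, which is empty, at scene (316,280) and top (337,278). I choose the black one. The slot is at top (446,283).

```bash
cat > h.py <<'E'
from bench import ctrl
import cv2,numpy as np
from scipy.spatial.transform import Rotation as R
def ray(c,px):
    u=cv2.undistortPoints(np.array(px,float).reshape(-1,1,2),c["K"],np.array(c["distortion"])).reshape(-1,2)
    P=np.array(c["pose"]); d=np.c_[u,np.ones(len(u))]@P[:3,:3].T
    return P[:3,3],d
def onplane(c,px,z):
    o,d=ray(c,px); return o+d*((z-o[2])/d[:,2])[:,None]
def project(c,X):
    P=np.linalg.inv(np.array(c["pose"])); 
    return cv2.projectPoints(np.array(X,float).reshape(-1,3),cv2.Rodrigues(P[:3,:3])[0],P[:3,3],c["K"],np.array(c["distortion"]))[0].reshape(-1,2)
def down(yaw):
    "tool pointing down, tool y (closing line) at angle yaw+90deg from world x; tool x at yaw"
    x=np.array([np.cos(yaw),np.sin(yaw),0]);z=np.array([0,0,-1.]);M=np.c_[x,np.cross(z,x),z]
    q=R.from_matrix(M).as_quat(); return q[[3,0,1,2]]
def shot(name,f):
    c=ctrl.camera_info(name); im=ctrl.capture(name)[:,:,::-1].copy(); cv2.imwrite("pics/"+f,im); return c,im
E
python3 - <<'E'
from h import *
c=ctrl.camera_info("top"); im=cv2.imread("pics/top0.png")
g=cv2.cvtColor(im,cv2.COLOR_BGR2GRAY)
def blob(m,p):
    n,l,s,ce=cv2.connectedComponentsWithStats(m.astype(np.uint8)); k=l[p[1],p[0]]; return (l==k).astype(np.uint8),s[k],ce[k]
m,s,ce=blob(g<100,(446,283)); print(s,ce)
r=cv2.minAreaRect(cv2.findNonZero(m)); b=cv2.boxPoints(r); print(r,onplane(c,b,.051).round(4).tolist(), onplane(c,[r[0]],.051).round(4))
m,s,ce=blob(g<120,(270,270)); print(s,ce); e=cv2.minEnclosingCircle(cv2.findNonZero(m)); print(e,onplane(c,[e[0]],.005).round(4))
P=np.array(ctrl.camera_info("wrist")["pose"]); w,x,y,z=ctrl.read_ee_rot(); Rt=R.from_quat([x,y,z,w]).as_matrix()
print("cam in tool",(Rt.T@(P[:3,3]-ctrl.read_tcp_pos())).round(4),(Rt.T@P[:3,:3]).round(3).tolist())
E
```

```text
[424 273  45  19 318] [445.91823899 281.96855346]
((445.9911193847656, 281.97149658203125), (6.979634761810303, 46.172969818115234), 72.6459732055664) [[0.472, -0.2416, 0.051], [0.4999, -0.3255, 0.051], [0.4875, -0.329, 0.051], [0.4598, -0.2453, 0.051]] [[ 0.4797 -0.2851  0.051 ]]
[ 265  246   37   36 1045] [283.04114833 263.79138756]
((282.8961181640625, 263.7603759765625), 18.391550064086914) [[0.5124 0.0229 0.005 ]]
cam in tool [0.0794 0.0011 0.0307] [[0.0, -0.949, -0.314], [1.0, 0.0, 0.0], [-0.0, -0.314, 0.949]]
```

```bash
python3 - <<'E'
from h import *
ctrl.move_to([.512,.023,.40],down(np.pi/2))
c,im=shot("wrist","w1.png"); print(ctrl.read_time(),ctrl.read_tcp_pos().round(4),ctrl.read_qpos().round(3))
print(project(c,[[.5124,.0229,z] for z in (.123,.047,.042,0)]).round(1).tolist())
E
```

```text
2.325 [0.512  0.0238 0.4   ] [-0.108 -0.047  1.821  0.     1.368 -0.109]
[[318.5, 250.0], [318.9, 220.1], [319.0, 218.6], [319.1, 207.4]]
```

View pics/w1.png

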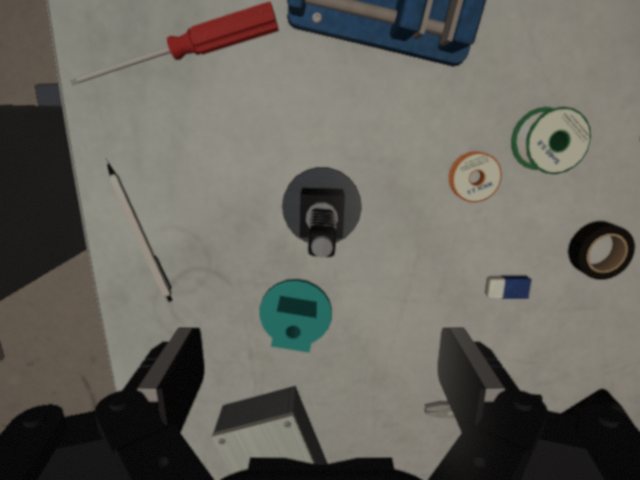

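The wrist view shows the probe (knob at 322,245, flange at about 322,215) in the black block on its grey foot. The turquoise look-alike is separate, at (296,315). I'll take one close crop for the yaw.

```bash
python3 - <<'E'
from h import *
im=cv2.imread("pics/w1.png")[160:265,270:375]
im=cv2.resize(im,None,fx=5.5,fy=5.5,interpolation=cv2.INTER_CUBIC)
cv2.imwrite("pics/w1c.png",np.clip(im.astype(float)*1.8+10,0,255).astype(np.uint8))
E
```

```text
(no output)
```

View pics/w1c.png

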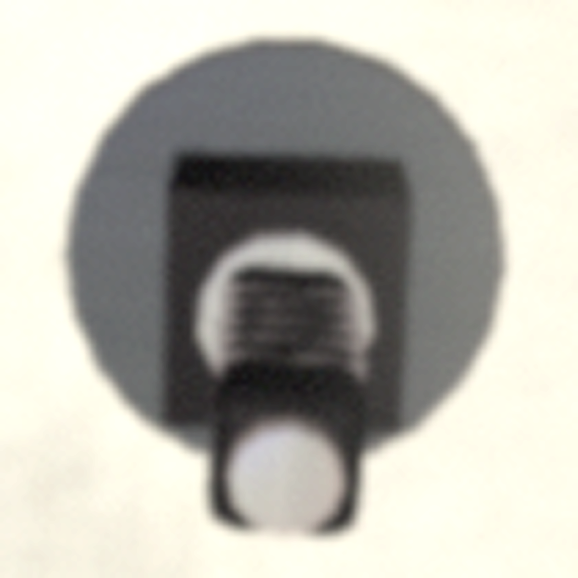

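Handle is square to the world axes to within about 1°. Next I look at the box from near, before grasping.

```bash
python3 - <<'E'
from h import *
c1=ctrl.camera_info("wrist")
print("knob",onplane(c1,[[322.2,246.9]],.123).round(4),"flange",onplane(c1,[[322.2,218]],.047).round(4))
ctrl.move_to([.480,-.285,.33],down(np.radians(108.4)))
c,im=shot("wrist","w2.png"); print(ctrl.read_time(),ctrl.read_tcp_pos().round(4))
g=cv2.GaussianBlur(cv2.cvtColor(im,cv2.COLOR_BGR2GRAY),(3,3),0)
p=project(c,[[.48,-.285,.051]])[0]; print(p)
# slot mask
n,l,s,ce=cv2.connectedComponentsWithStats((g<95).astype(np.uint8))
k=l[int(p[1]),int(p[0])]; print(k,s[k],ce[k])
r=cv2.minAreaRect(cv2.findNonZero((l==k).astype(np.uint8))); print(r)
b=cv2.boxPoints(r); print(onplane(c,b,.051).round(4).tolist(),onplane(c,[r[0]],.051).round(4))
E
```

```text
knob [[0.5147 0.025  0.123 ]] flange [[0.515  0.0247 0.047 ]]
3.5833 [ 0.4806 -0.284   0.3304]
[316.61796295 247.64161579]
4 [ 308  175   24  135 3033] [319.33926805 240.29212001]
((319.5, 242.0), (134.0, 23.0), 90.0)
[[0.4607, -0.2431, 0.051], [0.4738, -0.2387, 0.051], [0.5026, -0.3229, 0.051], [0.488, -0.3277, 0.051]] [[ 0.4806 -0.2809  0.051 ]]
```

View pics/w2.png

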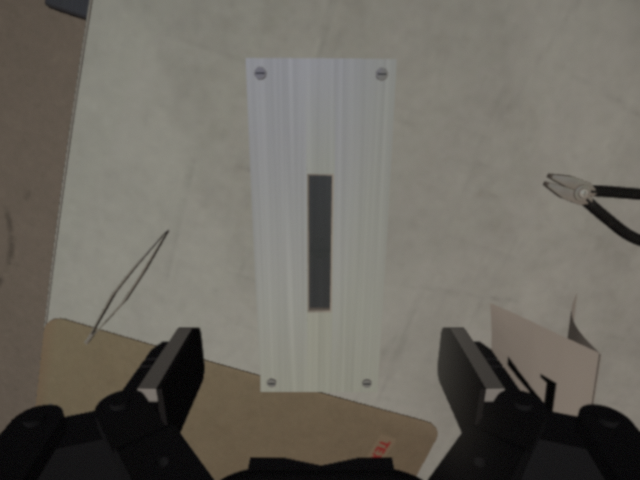

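The slot shows at (319,242) in the wrist picture and is aligned with the image. Both views agree to 2 mm. Now I grasp and lift the probe.

```bash
python3 - <<'E'
from h import *
q=down(np.radians(89)); X=[.515,.0248]
ctrl.move_to(X+[.32],q); ctrl.servo_line(X+[.242],feed=.1); ctrl.wait(.15)
print(ctrl.read_tcp_pos().round(4),ctrl.read_wrist_force().round(2))
c,im=shot("wrist","w3.png")
ctrl.move_gripper(.015,60); ctrl.wait(.2)
print(ctrl.read_gripper_width(),ctrl.read_finger_force(),ctrl.read_tcp_pos().round(4),ctrl.read_wrist_force().round(2),ctrl.read_wrist_torque().round(3))
ctrl.servo_line(X+[.305],feed=.1); ctrl.wait(.1)
print(ctrl.read_gripper_width(),ctrl.read_tcp_pos().round(4),ctrl.read_wrist_force().round(2),ctrl.read_time())
c,im=shot("wrist","w4.png"); cv2.imwrite("pics/w34.png",cv2.resize(np.hstack([cv2.imread("pics/w3.png"),im]),(800,300)))
E
```

```text
[0.5155 0.0248 0.2429] [ 0.06  0.21 -0.99]
0.017410933054881318 59.068318605422974 [0.5149 0.0248 0.2419] [ 0.04 -1.16  0.11] [-0.013  0.123  0.015]
0.01717911690339322 [0.5145 0.0248 0.304 ] [-0.43 -0.19 -1.6 ] 7.6167
```

View pics/w34.png

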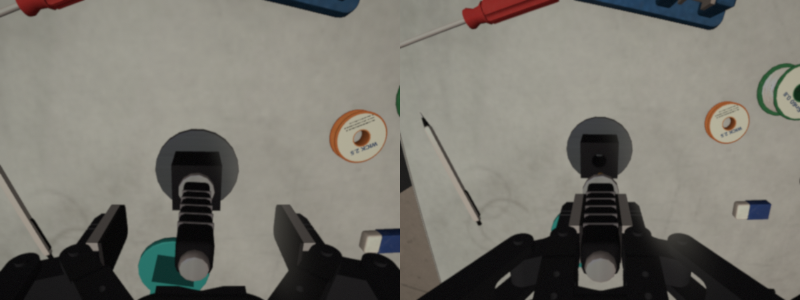

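The probe is held upright and clear of the stand (width 17 mm). I'll go to the slot's near end, touch down, and centre it by light touches on the slot walls.

```bash
cat >> h.py <<'E'
YAW=np.radians(18.4); ex=np.array([np.cos(YAW),np.sin(YAW),0]); ey=np.array([-np.sin(YAW),np.cos(YAW),0]); C=np.array([.4813,-.2831,0])
def W(x,y,z): return C+x*ex+y*ey+[0,0,z]
def B():
    d=np.array(ctrl.read_tcp_pos())-C; return np.array([d@ex,d@ey,d[2]])*1000
def F(n=5):
    f=[]
    for _ in range(n): f.append(ctrl.read_wrist_force()); ctrl.wait(.02)
    f=np.mean(f,0); return np.array([f@ex,f@ey,f[2]])
E
python3 - <<'E'
from h import *
ctrl.servo_line([.515,.0248,.33],feed=.15)
ctrl.move_to(W(0,.036,.325),down(YAW+np.pi/2)); ctrl.servo_line(W(0,.036,.29),feed=.1); ctrl.wait(.2)
print(B().round(2),F().round(2)); c,im=shot("scene","s1.png")
p=project(c,[W(0,.036,.051)])[0].astype(int); v=im[p[1]-75:p[1]+55,p[0]-60:p[0]+110]
cv2.imwrite("pics/s1c.png",cv2.resize(v,None,fx=4,fy=4,interpolation=cv2.INTER_CUBIC)); print(ctrl.read_time())
E
```

```text
[  0.33  35.74 290.91] [ 0.06 -0.11 -1.12]
9.8917
```

View pics/s1c.png

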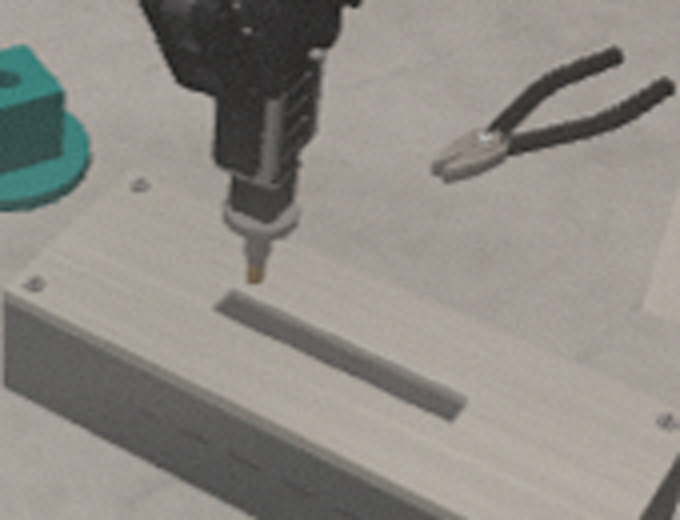

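The tip (crop 255,280) hangs 15 mm above the strip, in line with the slot's left end at (228,300). Going down.

```bash
python3 - <<'E'
from h import *
f0=F(10)
r=ctrl.servo_line(W(0,.036,.2705),feed=.03,until_force=4); ctrl.wait(.1)
print(r,B().round(2),f0.round(2),F(10).round(2))
z=B()[2]/1000
for s in (1,-1):
    b=B(); r=ctrl.servo_line(W(s*.006,.036,.2705),feed=.01,until_force=2.0); print(s,r,B().round(2),F(3).round(2))
    ctrl.servo_line(W(s*.001,.036,.2705),feed=.02)
print(ctrl.read_time())
E
```

```text
False [1.0000e-02 3.5980e+01 2.7074e+02] [ 0.01  0.05 -1.13] [-0.74  0.53  1.62]
1 True [  3.02  35.97 270.17] [-0.48 -1.1   1.24]
-1 True [ -0.66  36.06 270.3 ] [-1.   -0.21  1.66]
12.4833
```

```bash
python3 - <<'E'
from h import *
f0=np.array([0,0,-1.13])
for s in (1,-1):
    for i in range(2,7):
        ctrl.servo_line(W(s*i*.001,.036,.2705),feed=.02); f=F(8)-f0; print(s*i,B().round(2),f.round(2))
        if abs(f[0])>2: break
    ctrl.servo_line(W(0,.036,.2705),feed=.03)
print(ctrl.read_time())
E
```

```text
2 [  2.22  36.11 270.52] [0.8  1.01 2.58]
3 [  2.99  36.05 270.47] [0.4  0.75 2.75]
4 [  3.59  36.02 270.22] [-4.14  0.61  2.76]
-2 [ -2.02  35.82 270.63] [-0.63 -0.86  2.5 ]
-3 [ -3.03  35.98 270.49] [-0.84 -0.95  2.73]
-4 [ -4.08  36.05 270.43] [-0.38 -0.71  2.55]
-5 [ -4.94  36.03 270.53] [ 0.76 -0.08  2.41]
-6 [ -5.78  36.02 270.62] [2.9  0.28 2.44]
16.2333
```

```bash
python3 - <<'E'
from h import *
f0=np.array([0,0,-1.13])
ctrl.servo_line(W(-.001,.034,.2705),feed=.03)
for k in range(8):
    r=ctrl.servo_line(W(-.001,-.034,.2705),feed=.015,until_force=2.5)
    f=F(6)-f0; print(r,B().round(2),f.round(2),round(ctrl.read_time(),2))
    if not r or f[2]<1.2 or f[1]>3: break
E
```

```text
True [ -1.    27.7  270.16] [-0.05 -1.5   2.87] 17.77
True [ -1.04  27.33 269.34] [0.3  0.25 3.22] 18.56
True [ -1.32  -0.87 269.  ] [-0.14 -0.29  0.37] 20.71
```

The vertical force fell from 2.9 N to 0.4 N at y = -0.9 mm, so the tip has dropped. I'll find the socket's walls gently, in both directions.

```bash
python3 - <<'E'
from h import *
f0=np.array([0,0,-1.13]); b=B(); x0,y0=b[0]/1000,b[1]/1000
x0=-.001
for s in (-1,1):
    for i in range(1,8):
        y=y0+s*i*.001
        ctrl.servo_line(W(x0,y,.270),feed=.02); f=F(6)-f0; print(s*i,B().round(2),f.round(2))
        if abs(f[1])>2: break
    ctrl.servo_line(W(x0,y0,.270),feed=.03)
print(ctrl.read_time())
E
```

```text
-1 [ -1.06  -1.71 269.77] [ 0.2  -0.07 -0.72]
-2 [ -1.01  -2.86 269.97] [-0.19 -0.39 -0.06]
-3 [ -1.02  -3.9  269.99] [-0.07 -0.31 -0.22]
-4 [ -1.    -4.86 269.97] [-0.06 -0.09 -0.13]
-5 [ -1.02  -5.9  269.99] [-0.17 -0.26 -0.25]
-6 [ -0.98  -6.59 269.89] [-0.37  2.84  1.06]
1 [-1.0000e+00 -2.0000e-01  2.7018e+02] [ 0.1  -2.21 -0.24]
23.7583
```

The socket centre is at y ≈ -3.4 mm. I'll lower in steps, nudging sideways to relieve any side force.

```bash
python3 - <<'E'
from h import *
f0=np.array([0,0,-1.13]); x,y,z=-.001,-.0034,.270
ctrl.servo_line(W(x,y,z),feed=.03)
while z>.253:
    z=max(z-.003,.253)
    r=ctrl.servo_line(W(x,y,z),feed=.02,until_force=4)
    f=F(5)-f0; print(r,B().round(2),f.round(2),round(ctrl.read_time(),2))
    for a in range(2):
        if abs(f[a])>1: 
            d=np.sign(f[a])*min(.0006,.0002*abs(f[a]))
            if a==0:x+=d
            else:y+=d
    if f[2]>4: break
E
```

```text
False [ -1.02  -3.31 266.85] [-0.31  0.08 -0.23] 24.39
False [ -1.03  -3.37 263.9 ] [-0.32  0.11  0.18] 24.77
False [ -1.04  -3.35 260.9 ] [-0.09 -0.1   0.24] 25.16
False [ -1.04  -3.36 257.86] [-0.4   0.05 -0.03] 25.54
False [ -1.03  -3.35 254.87] [ 0.15  0.   -0.11] 25.93
False [ -1.03  -3.36 252.9 ] [ 0.18 -0.08  0.09] 26.26
```

```bash
python3 - <<'E'
from h import *
f0=np.array([0,0,-1.13]); x,y=-.001,-.0034
r=ctrl.servo_line(W(x,y,.249),feed=.008,until_force=3)
b=B(); f=F(6)-f0; print(r,b.round(2),f.round(2),B().round(2),round(ctrl.read_time(),2))
c,im=shot("scene","s2.png")
p=project(c,[W(0,0,.051)])[0].astype(int); v=im[p[1]-75:p[1]+55,p[0]-85:p[0]+85]
cv2.imwrite("pics/s2c.png",cv2.resize(v,None,fx=4,fy=4,interpolation=cv2.INTER_CUBIC))
E
```

```text
True [ -0.99  -3.45 250.87] [-0.46  0.43  6.54] [ -0.99  -3.41 250.84] 26.73
```

View pics/s2c.png

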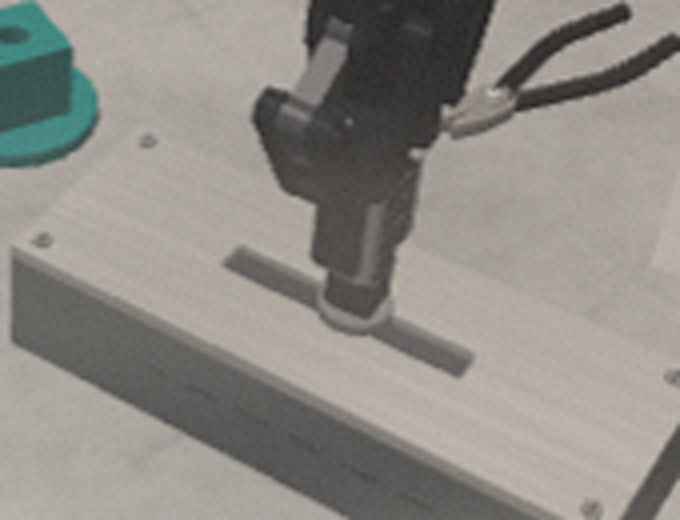

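The flange (crop 355,310) sits on the cover astride the slot, at the expected height. Release and retreat.

```bash
python3 - <<'E'
from h import *
b=B()/1000; ctrl.servo_line(W(b[0],b[1],.2511),feed=.01); print((F(4)-[0,0,-1.13]).round(2))
ctrl.move_gripper(.06); ctrl.wait(.2)
ctrl.servo_line(W(b[0],b[1],.36),feed=.1); ctrl.wait(.5)
print(ctrl.read_time(),B().round(1))
c,im=shot("scene","s3.png"); p=project(c,[W(0,0,.051)])[0].astype(int); v=im[p[1]-75:p[1]+55,p[0]-85:p[0]+85]
cw,iw=shot("wrist","w5.png")
a=cv2.resize(v,(400,306),interpolation=cv2.INTER_CUBIC); cv2.imwrite("pics/end.png",np.hstack([a,cv2.resize(iw,(400,306))]))
k=W(-.001,-.0034,0); print(project(cw,[k+[0,0,.132],k+[0,0,.056]]).round(0)*[400/640,306/480]+[400,0])
E
```

```text
[-0.37 -0.02  1.77]
29.5667 [ -1.   -3.4 359.9]
[[599.375  178.5   ]
 [600.     152.3625]]
```

View pics/end.png

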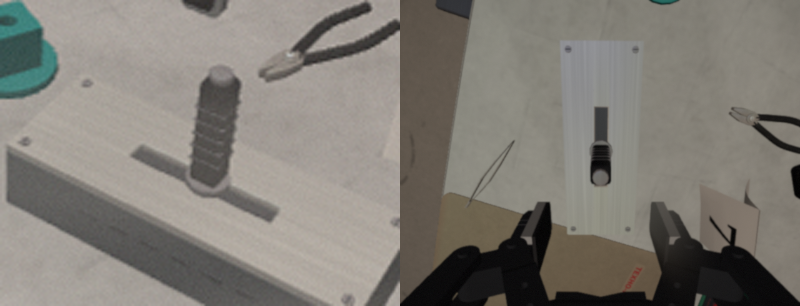

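The probe stands upright with its flange on the cover. The knob at (600,177) is where an upright probe would put it, and the hand is clear.

```bash
python3 -c "
from bench import ctrl
print(ctrl.finish_job(),ctrl.read_time())"
```

```text
the job is handed in; nothing more can be done
the job is handed in; nothing more can be done
```

The job is handed in at about 30 s of robot time: the probe found the socket by sliding, was seated with its flange on the cover (about 6.5 N peak reading), and stands there released with the hand clear.

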